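# Rack an idler roller on a sloping stand

### The job

Put the loose steel idler roller away on the sloping rack: lay it across both rails on the downhill side of the blue chock and let it down by hand until it rests against the red end stop, never letting it drop or run down the rails on its own. Let go, then slide the blue chock down until it touches the roller, so that the roller is trapped between chock and stop.

Things in the scene. Friction and masses are not known exactly. Their poses are not given: they have to be found in the camera images.
- roller: Loose bright steel idler roller, a plain cylinder 30 mm in diameter and 150 mm long, black rubber band near each end, 0.2 to 0.45 kg. Origin at its middle, on its axis (15 mm above the bench at the start); its y axis is the cylinder's axis, its x and z axes turn as it rolls. It lies on the open bench to the robot's right and rolls freely when pushed.
- rack: Fixed grey stand with two sloping aluminium rails, 260 mm long, 176 mm wide, in the left half of the bench. Origin at the centre of its underside, z up. The rails slope down at 14 degrees (0.2443 rad) towards its own -x (roughly towards the robot). Between the rails it is open almost to the bench, so fingers can reach below the rails there.
- rail_mid (a point): Midway between the rails at mid length, level with their running surface, 68 mm above the rack's origin. Axes: -x straight downhill along the rails, y level across, z square to the rails. Rails run from x -130 to +130 mm; each strip spans 50 to 82 mm either side, then a flange 17 mm high. A roller on them has its axis 15 mm above the surface and 7 mm to spare at each end.
- rail_low (a point): Midway between the rails at their low end (x = -130 mm from rail_mid, same axes). Uphill of it stands the red end stop: two blocks on the rails, 57 to 79 mm either side of the middle, 25 mm high plus black knobs, free between for fingers. It is locked and does not yield. Its uphill face is 35 to 100 mm uphill of here; exactly where is not reported: find it by feel or sight.
- chock (a joint): Travel of the blue chock along the rails, m: 0 at its uphill end, growing as it slides downhill (its face is at x = +95 mm minus the travel, from rail_mid), up to 0.17. It starts within 0.02 of the uphill end and stays where it is left: about 3 N of friction, a little more when moved fast, no spring.
- chock_face (a point): Centre of the chock's downhill face, 15 mm above the rails (the height of the roller's axis); axes as rail_mid. The chock is a blue bar across both rails, 16 mm thick along the slope, 158 mm wide, top 24.5 mm above the rails. When it touches the roller, the roller's origin is at x = -15 mm from here.
- chock_grip (a point): Middle of the chock's yellow handle, a round bar 14 mm thick lying across the rack (along y), 84 mm long, on two 10 mm posts 32 mm either side of its middle; its axis is 60 mm above the rails and 8 mm uphill of the chock's face. It can be pinched between the posts or pushed from behind (binds less).

How it is judged:
By the outcome, as a careful person would: the job done as asked, in the order asked, and still so for the second after the job is handed in, with the robot touching nothing.
It also fails if it takes over 64 s, if anything falls off the work surface, if the arm or the gripper's body presses on something with over 40 N, if the wrist force passes 120 N, or if a joint passes its speed limit or range.

### The arm

A 6-joint arm with a two-finger parallel gripper is mounted at the origin on a cart in front of the work surface, level with it; the furniture and walls round the work are solid. World frame = base frame: x ahead of the robot, y to its left, z up, the work surface at z = 0. Lengths are in mm, angles in degrees, forces in N, time in s.
With the tool pointing down it reaches from about 350 to 850 mm from the base axis. Payload 8.1 kg.
Tool frame: the origin (TCP) lies midway between the tips of the shut fingers; the grasp point (between the pads) lies 19 mm behind it; z points along the fingers, y is the line along which they close (so a half turn about z gives the same grasp; the last joint's range is limited). The gripper opens to 85 mm and grips with 20 to 120 N. Pads are 22 mm wide; open, the fingers measure 114 mm over their backs; the gripper's body (76 mm by 85 mm) begins 54 mm behind the grasp point. The pads swing forward as they close: fully open they stand 13 mm farther back than shut.
Start: joints at [59.106, 7.471, 85.268, -0, 87.261, -4.893], TCP at [263.011, 539.287, 231.292] pointing down, gripper open.
Joint ranges: [-169.43, 169.43], [-51.17, 129.36], [1.28, 143.12], [-76.62, 256.62], [0, 156.53], [-152.29, 152.29]. Speed limits (degrees/s): [136.94, 136.94, 159.86, 180, 180, 180].

### API

Orientations are given as [roll, pitch, yaw] about the fixed x, y, z axes, in that order (R = Rz(yaw) Ry(pitch) Rx(roll)).
In Python, from bench import r gives the robot as it stands.
- The arm moves only by the shell command python3 steer.py [FORCE], which reads ROWS from standard input. ROWS is a JSON list of rows, 1 to 8 of them, each of 7 numbers: a rotation vector rx, ry, rz in units of 2 degrees, then dx, dy, dz in units of 25 mm, then the finger opening in mm; each row is the pose to reach, as a shift and turn from the pose commanded when the command began, along the tool's axes at that moment; what a row does not reach only later rows make up. A row lasts 1/8 s, in which the tool goes at most 62.5 mm and 10.7 degrees, less where a joint would pass 70% of its speed; a pose out of reach is approached as far as the arm can. The fingers move at their own pace and stop on an object; FORCE is the grip in N (left out, the last holds). Time passes only in rows, so rows that do not move let the fingers close. It prints the time, the measured TCP pose, the force, the opening and the grip force at its end. Input that does not fit is refused with a message, and nothing moves.
- r.sense(): the state, without advancing time (a new reading comes with each control period).
- r.snapshot(name): name is "scene" or "side" or "wrist"; returns a dict with "pixels" (480x640x3 uint8, blue, green, red), "fx", "fy", "cx", "cy" (pixels), "pose" (4x4, takes a point from camera to world coordinates). Camera axes: x right, y up, looking along -z (the intrinsics and any distortion apply to the point x, -y, -z); pixel columns grow to the right and rows downward; lengths in mm; the calibration is good to about 2 mm. A picture is of the moment at which its call begins. There is no depth.
- r.hand_in(): hands the job in; it is judged then, once.
The state is a dict: "time": time; "joint_pos": joint angles; "qd": joint speeds; "joint_efforts": joint torques, N m; "tool_pos": TCP position; "tcp_rot": TCP orientation; "ft_force": force on the tool from outside, world axes, zero at the start; "wrist_torque": the same for the moment, N m; "finger_gap": finger opening in mm; "grip_force": force on a finger pad.
Only numpy, scipy, OpenCV 4.12 (cv2) and the standard library are available. Lean on these libraries where they do the work, as an engineer would, in place of code of your own. Each camera call takes 0.05 s, during which the arm holds its last target. There are 200 camera calls.

## Working session

There is one attempt and no reset: what is moved stays moved. The work goes in short steps, Python scripts to look and compute and a shell command to move; the robot and the scene stay as the last step left them, time stands still between calls to the robot, and variables do not carry over. Pictures are saved under pics/ and viewed, at most 10 in all, crops included, and the job is handed in when it is done.

```bash
ls; mkdir -p pics; python3 - <<'E'
from bench import r
import cv2,numpy as np
s=r.sense();print({k:np.round(v,2) for k,v in s.items()})
for n in("scene","side"):
    p=r.snapshot(n);cv2.imwrite(f"pics/{n}0.png",p["pixels"]);print(n,p["fx"],p["fy"],p["cx"],p["cy"],[k for k in p]);print(np.round(p["pose"],3))
E
```

```text
bench.py
pics
steer.py
{'time': np.float64(0.0), 'joint_pos': array([59.11,  7.51, 85.33,  0.  , 87.26, -4.89]), 'qd': array([ 0.05, -0.13, -0.06, -0.06,  0.02,  0.09]), 'joint_efforts': array([ 0.000e+00, -5.694e+01, -5.006e+01,  0.000e+00,  1.000e-02,
       -0.000e+00]), 'tool_pos': array([262.71, 538.81, 230.24]), 'tcp_rot': array([-1.7989e+02, -1.0000e-02,  1.5400e+02]), 'ft_force': array([-0.21, -0.84,  0.38]), 'wrist_torque': array([ 0.02, -0.01, -0.01]), 'grip_force': np.float64(0.0), 'finger_gap': np.float64(85.23)}
scene 556.185808201905 556.185808201905 312.6614925454437 247.24894274843246 ['pixels', 'fx', 'fy', 'cx', 'cy', 'pose']
[[ 8.10000e-01  3.84000e-01 -4.42000e-01  3.23020e+01]
 [-5.86000e-01  5.40000e-01 -6.05000e-01 -7.04653e+02]
 [ 6.00000e-03  7.49000e-01  6.62000e-01  8.78856e+02]
 [ 0.00000e+00  0.00000e+00  0.00000e+00  1.00000e+00]]
side 622.332988148429 622.332988148429 315.9937145984768 245.68365574990565 ['pixels', 'fx', 'fy', 'cx', 'cy', 'pose']
[[ 9.960000e-01  4.900000e-02 -7.000000e-02  4.538310e+02]
 [-8.500000e-02  5.980000e-01 -7.970000e-01 -1.055168e+03]
 [ 2.000000e-03  8.000000e-01  6.000000e-01  8.744430e+02]
 [ 0.000000e+00  0.000000e+00  0.000000e+00  1.000000e+00]]
```

View pics/scene0.png

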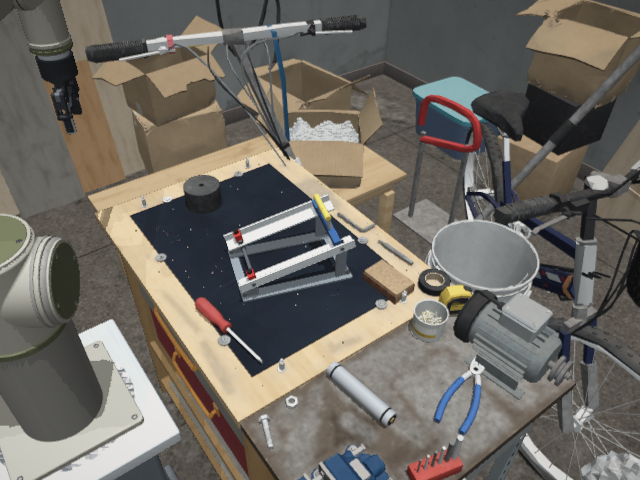

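View pics/side0.png

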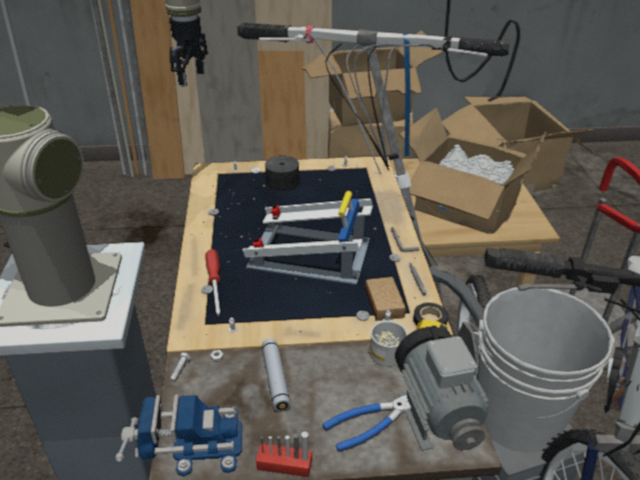

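```bash
python3 - <<'E'
import cv2,numpy as np
a=cv2.imread("pics/scene0.png");b=cv2.imread("pics/side0.png")
def crop(im,x,y,w,h,k,st=10):
    c=cv2.resize(im[y:y+h,x:x+w],None,fx=k,fy=k,interpolation=cv2.INTER_CUBIC)
    for u in range(x,x+w,st): cv2.line(c,((u-x)*k,0),((u-x)*k,6),(0,255,255),1);cv2.putText(c,str(u),((u-x)*k,16),0,.35,(0,255,255),1)
    for v in range(y,y+h,st): cv2.line(c,(0,(v-y)*k),(6,(v-y)*k),(0,255,255),1);cv2.putText(c,str(v),(8,(v-y)*k+4),0,.35,(0,255,255),1)
    return c
cv2.imwrite("pics/c1.png",crop(a,215,185,150,120,5))
cv2.imwrite("pics/c2.png",crop(b,235,180,150,110,5))
cv2.imwrite("pics/c3.png",np.hstack([crop(a,320,350,80,90,5),crop(b,250,330,60,90,5)]))
E
```

```text
(no output)
```

View pics/c1.png

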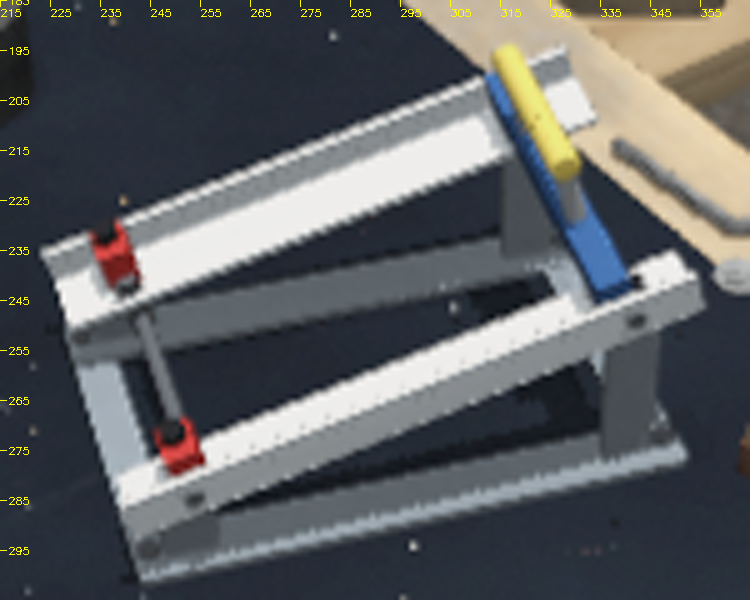

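View pics/c2.png

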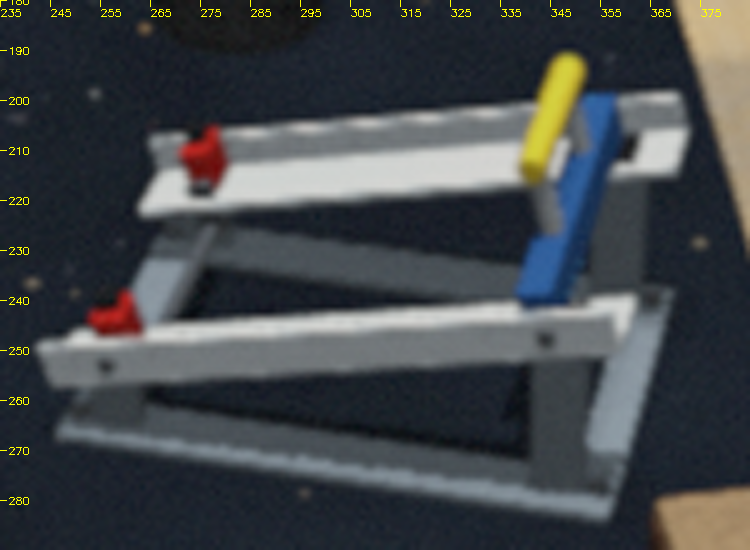

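View pics/c3.png

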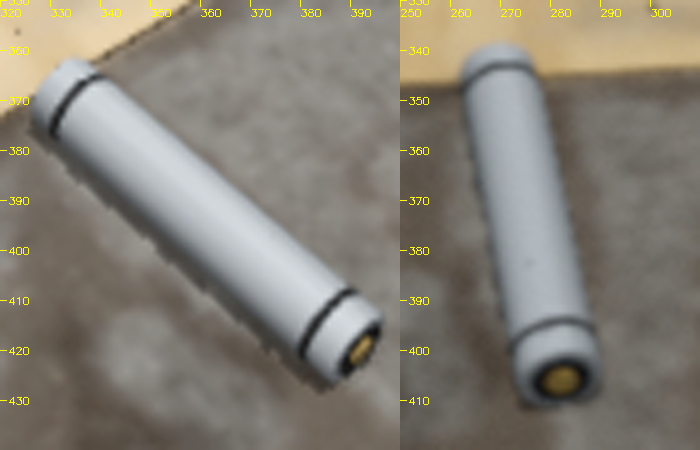

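```bash
cat >h.py <<'E'
import numpy as np
from scipy.optimize import least_squares
from scipy.spatial.transform import Rotation as R
from bench import r
def proj(c,P):
    T=c["pose"];q=(np.atleast_2d(P)-T[:3,3])@T[:3,:3]
    return np.c_[c["cx"]+c["fx"]*q[:,0]/-q[:,2],c["cy"]-c["fy"]*q[:,1]/-q[:,2]]
S=14*np.pi/180
def rail(p,pts): # p=x,y,z(rack origin),yaw rad ; pts in rail_mid frame
    Rm=R.from_euler('z',p[3])*R.from_euler('y',-S)
    return Rm.apply(np.atleast_2d(pts))+np.array([p[0],p[1],p[2]+68])
E
cat >m.py <<'E'
from h import *
sc,si=r.snapshot("scene"),r.snapshot("side")
k1=lambda u,v:(215+u/5,185+v/5); k2=lambda u,v:(235+u/5,180+v/5)
O=[((-130,-88,17),k1(120,507),k2(38,348)),((130,-88,17),k1(702,282),k2(612,318)),((-130,50,0),k1(75,330),k2(140,215)),((130,50,0),k1(597,120),k2(684,175)),
((-130,88,17),k1(42,250),k2(150,137)),((130,88,17),k1(565,48),k2(680,93)),((130,-50,0),k1(675,250),k2(637,297))]
P=np.array([o[0] for o in O],float);A=np.array([o[1] for o in O]);B=np.array([o[2] for o in O])
f=lambda p:np.r_[(proj(sc,rail(p,P))-A).ravel(),(proj(si,rail(p,P))-B).ravel()]
s=least_squares(f,[500,150,0,0.1],loss='soft_l1',x_scale=[10,10,10,.1]);p=s.x
print(p,np.degrees(p[3]),np.round(f(p),1))
# chock
g=lambda t:np.r_[(proj(sc,rail(p,[[t[0]+8,42,60],[t[0]+8,-42,60]]))-[k1(508,57),k1(567,165)]).ravel(),(proj(si,rail(p,[[t[0]+8,42,60],[t[0]+8,-42,60]]))-[k2(570,65),k2(533,168)]).ravel()]
s=least_squares(g,[90]);print("chock face x",s.x,np.round(g(s.x),1))
g=lambda t:np.r_[(proj(sc,rail(p,[[t[0],57,0]]))-[k1(138,285)]).ravel(),(proj(si,rail(p,[[t[0],57,0]]))-[k2(225,183)]).ravel()]
s=least_squares(g,[-60]);print("stop face x",s.x,np.round(g(s.x),1))
# roller
for a,b in(((392,419.4),(282.4,405.6)),((332.4,368.6),(269.6,343))):
    g=lambda q:np.r_[(proj(sc,q)-a).ravel(),(proj(si,q)-b).ravel()]
    s=least_squares(g,[500,-200,15]);print(s.x,np.round(g(s.x),1))
print(rail(p,[[0,0,0],[-130,0,0],[80,0,60]]))
E
python3 m.py
```

```text
[ 5.39383175e+02  8.06496852e+01 -3.89967811e+00 -3.19118134e-01] -18.28412225077023 [ 0.6  1.4 -0.5  0.1 -0.7 -0.   0.4  0.1  0.3  0.5  0.  -0.3 -0.   0.9
  0.1  0.6  0.  -0.3  0.6 -1.2 -1.8 -1.3  1.3 -0.2  0.4 -0.2 -0.2 -0. ]
chock face x [88.33210167] [0.1 0.7 0.5 1.7 0.4 0.9 0.2 1.1]
stop face x [-92.38891811] [ 1.5  0.9 -1.   2.4]
[ 457.39230853 -361.76117728   12.94227122] [-0.   0.3  0.2 -0.3]
[ 438.39232434 -215.74683105   15.25040336] [ 0.  -0.7 -0.3  0.6]
[[539.38317487  80.64968518  64.10032189]
 [419.61315091 120.2230161   32.65047546]
 [599.30533383  60.85074595 141.67181712]]
```

```bash
cat >>h.py <<'E'
def tri(ca,a,cb,b):
    g=lambda q:np.r_[(proj(ca,q)-a).ravel(),(proj(cb,q)-b).ravel()]
    s=least_squares(g,[500,0,50]);return s.x,abs(g(s.x)).max()
def togo(pos,yaw,tilt=0,cur=None):
    """tool-axis rotvec(deg), shift to reach pos with tool R=Rz(yaw) * Ry/Rx.. ; tilt: rotation matrix world premultiplied"""
    s=r.sense() if cur is None else cur
    R0=R.from_euler('xyz',s["tcp_rot"],degrees=True)
    R1=R.from_euler('xyz',[180,0,yaw],degrees=True)
    if tilt: R1=tilt*R1
    return np.round(np.r_[(R0.inv()*R1).as_rotvec(degrees=True),R0.inv().apply(np.array(pos)-s["tool_pos"])],1)
E
python3 - <<'E'
from h import *
sc,si=r.snapshot("scene"),r.snapshot("side")
for a,b in(((90,52),(240,31)),((235,37),(370,38)),((365,22),(505,48))):print(tri(sc,a,si,b))
print(togo([448,-289,120],97.4))
E
```

```text
(array([392.80397726, 769.37215301, 297.65285997]), np.float64(2.4135715512493903))
(array([749.81205646, 642.33484164, 303.72547515]), np.float64(0.14203675657060444))
(array([1074.28693284,  482.47302316,  323.55417909]), np.float64(0.5636377339416754))
[  -0.     0.    56.6 -529.4 -663.1  111.3]
```

The manual's scale: shifts go in units of 25 mm and turns go in units of 2 degrees. Converting my numbers, -332 mm is -13.28, -265 mm is -10.6, 30 degrees is 15.

```bash
echo '[[0, 0, 15, -10.6, -13.28, 0.8, 85], [0, 0, 15, -10.6, -13.28, 0.8, 85], [0, 0, 15, -10.6, -13.28, 0.8, 85], [0, 0, 15, -10.6, -13.28, 0.8, 85], [0, 0, 15, -10.6, -13.28, 0.8, 85], [0, 0, 15, -10.6, -13.28, 0.8, 85], [0, 0, 15, -10.6, -13.28, 0.8, 85], [0, 0, 15, -10.6, -13.28, 0.8, 85]]' | python3 steer.py && echo '[[0, 0, 13.3, -10.576, -13.244, 3.652, 85], [0, 0, 13.3, -10.576, -13.244, 3.652, 85], [0, 0, 13.3, -10.576, -13.244, 3.652, 85], [0, 0, 13.3, -10.576, -13.244, 3.652, 85], [0, 0, 13.3, -10.576, -13.244, 3.652, 85], [0, 0, 13.3, -10.576, -13.244, 3.652, 85], [0, 0, 13.3, -10.576, -13.244, 3.652, 85], [0, 0, 13.3, -10.576, -13.244, 3.652, 85]]' | python3 steer.py && python3 - <<'E'
from h import *
import cv2
s=r.sense();print(s["tool_pos"],s["tcp_rot"],s["joint_pos"],s["time"])
p=r.snapshot("wrist");cv2.imwrite("pics/w1.png",p["pixels"]);np.save("w1.npy",p,allow_pickle=True)
print(np.round(p["pose"],2),p["fx"])
E
```

```text
time: 1.3
tool_pos: [356.3, 121.8, 211.3]
tcp_rot: [180.0, 0.1, 123.7]
ft_force: [0.4, 0.6, 1.0]
finger_gap: 85.3
grip_force: 0.0
time: 2.3
tool_pos: [227.6, -281.2, 118.8]
tcp_rot: [-179.9, -0.1, 97.1]
ft_force: [0.2, 0.5, 0.6]
finger_gap: 84.7
grip_force: 0.0
[ 227.55301978 -281.2404433   118.80821967] [-1.79916736e+02 -1.34581782e-01  9.71120065e+01] [-5.91373022e+01 -2.81657223e+01  1.28501179e+02 -2.23604909e-02
  7.98212627e+01 -6.62454249e+01] 2.3
[[ 9.9000e-01 -1.2000e-01 -3.0000e-02  2.1880e+02]
 [ 1.2000e-01  9.5000e-01  2.9000e-01 -2.0572e+02]
 [-0.0000e+00 -2.9000e-01  9.6000e-01  2.6177e+02]
 [ 0.0000e+00  0.0000e+00  0.0000e+00  1.0000e+00]] 359.49362991665333
```

View pics/w1.png

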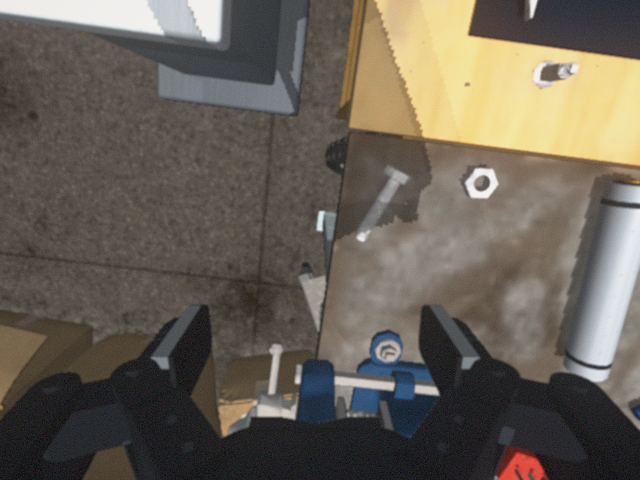

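```bash
python3 - <<'E'
from h import *
print(togo([448,-289,119],97.4))
E
```

```text
[-0.000e+00 -1.000e-01 -2.000e-01 -3.660e+01  2.166e+02  1.000e-01]
```

```bash
echo '[[0, 0, 0, -1.464, 8.664, 0, 85], [0, 0, 0, -1.464, 8.664, 0, 85], [0, 0, 0, -1.464, 8.664, 0, 85], [0, 0, 0, -1.464, 8.664, 0, 85], [0, 0, 0, -1.464, 8.664, 0, 85], [0, 0, 0, -1.464, 8.664, 0, 85]]' | python3 steer.py && python3 - <<'E'
from h import *
import cv2
p=r.snapshot("wrist");cv2.imwrite("pics/w2.png",p["pixels"]);np.save("w2.npy",p,allow_pickle=True)
E
```

```text
time: 3.1
tool_pos: [448.8, -286.3, 120.2]
tcp_rot: [-180.0, -0.0, 97.5]
ft_force: [-0.6, 0.6, 0.1]
finger_gap: 85.4
grip_force: 0.0
```

View pics/w2.png

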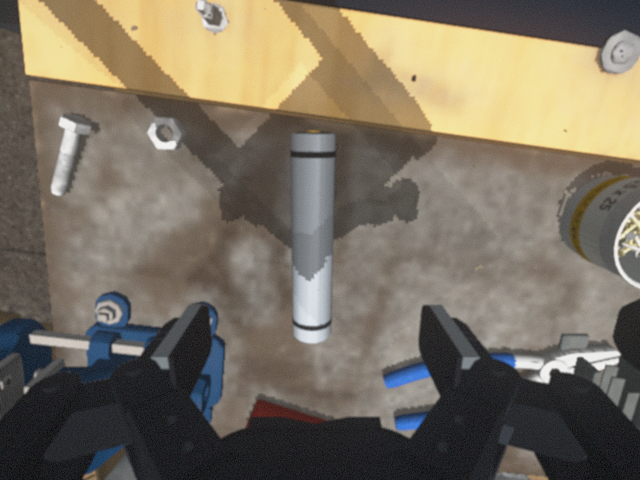

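```bash
python3 - <<'E'
from h import *
a=np.load("w1.npy",allow_pickle=True).item();c=np.load("w2.npy",allow_pickle=True).item()
def back(c,u,v,z):
    d=c["pose"][:3,:3]@[(u-c["cx"])/c["fx"],-(v-c["cy"])/c["fy"],-1];o=c["pose"][:3,3]
    return o+d*(z-o[2])/d[2]
f=back(c,313.5,133,15);n=back(c,310.5,343,30);m=(f+n)/2
print(c["pose"][:3,3],f,n,np.linalg.norm((f-n)[:2]),m,np.degrees(np.arctan2(*(f-n)[1::-1])))
print(proj(a,[f,n]), tri(a,(588,380),c,(310.5,343)))
print(togo([m[0],m[1],0],97.4))
E
```

```text
[ 439.24282752 -210.57542725  262.97331929] [ 438.23189202 -213.11944479   15.        ] [ 455.44003337 -361.71377766   30.        ] 149.5874188839108 [ 446.8359627  -287.41661123   22.5       ] 96.60577976528344
[[633.62872693 182.63658962]
 [597.47894651 381.49577927]] (array([ 456.01600152, -366.98976051,   21.70412417]), np.float64(0.12192995603084))
[-0.000e+00 -0.000e+00  1.000e-01 -5.000e-01 -1.500e+00  1.202e+02]
```

In the tool's units: 50 mm is 2, -1.5 mm is -0.06, 0.8 degrees is 0.4.

```bash
echo '[[0, 0, 0.4, -0.02, -0.06, 2, 85], [0, 0, 0.4, -0.02, -0.06, 3.6, 85], [0, 0, 0.4, -0.02, -0.06, 4.32, 85], [0, 0, 0.4, -0.02, -0.06, 4.68, 85], [0, 0, 0.4, -0.02, -0.06, 4.68, 85]]' | python3 steer.py 40 && echo '[[0, 0, 0, 0, 0, 0, 25], [0, 0, 0, 0, 0, 0, 25], [0, 0, 0, 0, 0, 0, 25], [0, 0, 0, 0, 0, 0, 25], [0, 0, 0, 0, 0, 0, 25], [0, 0, 0, 0, 0, 0, 25], [0, 0, 0, 0, 0, 0, 25], [0, 0, 0, 0, 0, 0, 25]]' | python3 steer.py 50
```

```text
time: 3.78
tool_pos: [447.4, -289.1, 3.7]
tcp_rot: [180.0, 0.0, 96.6]
ft_force: [0.1, -0.4, 0.7]
finger_gap: 85.2
grip_force: 0.0
time: 4.78
tool_pos: [447.6, -289.1, 3.9]
tcp_rot: [180.0, 0.0, 96.6]
ft_force: [-1.2, 0.6, 6.0]
finger_gap: 28.5
grip_force: 49.3
```

```bash
python3 - <<'E'
from h import *
import cv2
s=r.sense();print(s["finger_gap"],s["grip_force"],s["ft_force"],s["wrist_torque"])
p=r.snapshot("side");cv2.imwrite("pics/s2.png",cv2.resize(p["pixels"][270:420,180:380],None,fx=4,fy=4,interpolation=cv2.INTER_CUBIC))
for i in range(4):
    r.snapshot("side");print(r.sense()["finger_gap"])
E
```

```text
28.46201516667145 49.25859868526459 [-1.1898154   0.5535658   6.03451773] [0.19480149 0.1913676  0.04024571]
28.396425638608832
28.504610845177737
28.240920231586745
28.44699560868439
```

View pics/s2.png

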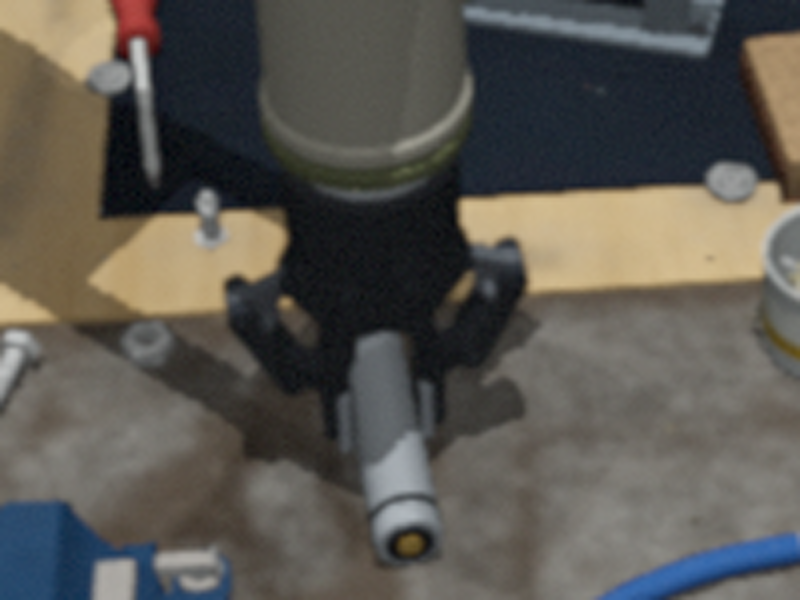

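Fingers straddle the roller near its middle (about (390,400) in the crop), pads reaching well down its sides. Test lift.

In the tool's units: -3 mm is -0.12, -8 mm is -0.32.

```bash
echo '[[0, 0, 0, 0, 0, -0.12, 25], [0, 0, 0, 0, 0, -0.32, 25], [0, 0, 0, 0, 0, -0.32, 25]]' | python3 steer.py 60 && echo '[[0, 0, 0, 0, 0, -1.6, 25], [0, 0, 0, 0, 0, -3.2, 25], [0, 0, 0, 0, 0, -4.8, 25], [0, 0, 0, 0, 0, -5.6, 25], [0, 0, 0, 0, 0, -5.6, 25], [0, 0, 0, 0, 0, -5.6, 25]]' | python3 steer.py && python3 - <<'E'
from h import *
import cv2
s=r.sense();print(s["wrist_torque"],s["joint_pos"])
p=r.snapshot("wrist");np.save("w3.npy",p,allow_pickle=True)
c=p["pixels"][60:480,80:560];cv2.imwrite("pics/w3.png",c)
E
```

```text
time: 5.4
tool_pos: [447.2, -288.8, 11.2]
tcp_rot: [180.0, 0.0, 96.6]
ft_force: [0.2, 0.3, -3.2]
finger_gap: 28.0
grip_force: 59.3
time: 6.15
tool_pos: [446.4, -288.2, 149.4]
tcp_rot: [-179.9, -0.1, 96.6]
ft_force: [0.2, 0.3, -3.7]
finger_gap: 28.2
grip_force: 60.4
[-0.02306313  0.01051409 -0.02827289] [-3.83739320e+01  5.21214255e-02  1.01693152e+02  6.07901340e-04
  7.83748041e+01 -4.49741670e+01]
```

View pics/w3.png

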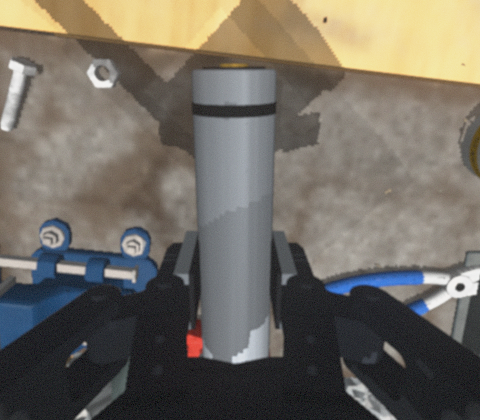

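```bash
sed -i 's#k1=.*#k1=lambda u,v:(214.6+u/5,184.6+v/5); k2=lambda u,v:(234.6+u/5,179.6+v/5)#' m.py; cat >>m.py <<'E'
print("---");s=least_squares(lambda q:f([q[0],q[1],0,q[2]]),[540,80,-.3],loss='soft_l1',x_scale=[10,10,.1]);q=s.x
print(q,np.degrees(q[2]),np.round(f([q[0],q[1],0,q[2]]),1))
h=[tri(sc,k1(508,57),si,k2(570,65))[0],tri(sc,k1(567,165),si,k2(533,168))[0]];print(h)
ip=[(tri(sc,o[1],si,o[2])) for o in O]
for o,t in zip(O,ip):print(o[0],np.round(t[0],1),round(t[1],1))
E
python3 m.py
python3 - <<'E'
from h import *
import cv2
for n in("scene","side"):
    im=cv2.imread(f"pics/{n}0.png");hsv=cv2.cvtColor(im,cv2.COLOR_BGR2HSV)
    for nm,lo,hi in(("yel",(22,120,90),(34,255,255)),("red",(0,150,90),(8,255,255))):
        m=cv2.inRange(hsv,lo,hi);k,l,st,ce=cv2.connectedComponentsWithStats(m)
        for i in range(1,k):
            if st[i,4]>25 and 190<ce[i,1]<290 and 215<ce[i,0]<390:print(n,nm,st[i],ce[i])
E
```

```text
[ 5.38620327e+02  8.11248611e+01 -2.91280861e+00 -3.19091930e-01] -18.282620841526775 [ 0.5  1.5 -0.5  0.1 -0.7  0.1  0.4  0.2  0.2  0.6  0.  -0.2  0.   1.
  0.1  0.5  0.1 -0.4  0.6 -1.3 -1.7 -1.4  1.3 -0.3  0.4 -0.3 -0.1 -0.1]
chock face x [88.31645173] [0.  0.8 0.5 1.8 0.4 0.8 0.2 1. ]
stop face x [-92.37958166] [ 1.5  1.  -0.9  2.4]
[ 457.39230853 -361.76117728   12.94227122] [-0.   0.3  0.2 -0.3]
[ 438.39232434 -215.74683105   15.25040336] [ 0.  -0.7 -0.3  0.6]
[[538.62032706  81.1248611   65.08719139]
 [418.84926614 120.69505349  33.63734496]
 [598.54300482  61.3274921  142.65868661]]
---
[ 5.37532371e+02  7.81622759e+01 -3.18997633e-01] -18.277218066474703 [ 0.7  1.6  0.   0.  -0.6  0.   0.9 -0.   0.3  0.5  0.5 -0.5  0.5  0.9
 -0.5  0.3 -0.2 -0.7  0.1 -1.6 -1.9 -1.7  0.9 -0.6  0.2 -0.7 -0.4 -0.4]
[array([625.53860883,  94.83126817, 149.84650568]), array([600.49825755,  18.42550138, 148.93910565])]
(-130, -88, 17) [387.6  41.   50.8] 0.5
(130, -88, 17) [626.7 -42.6 114. ] 0.3
(-130, 50, 0) [433.8 163.4  35.4] 0.8
(130, 50, 0) [680.4  98.5  87.2] 0.4
(-130, 88, 17) [440.  201.4  54. ] 0.7
(130, 88, 17) [681.  125.1 113.3] 0.1
(130, -50, 0) [643.5  -4.8  96.6] 0.5
scene yel [314 195  17  26  94] [322.04255319 209.32978723]
scene red [234 230   9  11  49] [237.93877551 235.79591837]
scene red [246 269  10  11  49] [251.08163265 274.71428571]
side yel [340 190  12  27 161] [345.00621118 201.83229814]
side red [272 206   8  10  55] [275.58181818 210.83636364]
side red [253 238  10   9  47] [257.53191489 243.08510638]
```

```bash
cat >>h.py <<'E'
P=[538.4,80.8,-1,np.radians(-18.28)]
RA=R.from_euler('z',P[3])*R.from_euler('y',-S)
RT=RA*R.from_euler('z',90,degrees=True)*R.from_euler('x',180,degrees=True)
def inrail(s): return np.round(RA.inv().apply(s["tool_pos"]-rail(P,[0,0,0])[0]),1)
def goR(tcp):
    s=r.sense();R0=R.from_euler('xyz',s["tcp_rot"],degrees=True)
    return np.round(np.r_[(R0.inv()*RT).as_rotvec(degrees=True),R0.inv().apply(rail(P,tcp)[0]-s["tool_pos"])],1)
E
python3 - <<'E'
from h import *
print(goR([-55,-1.7,80]),rail(P,[-55,-1.7,80]))
E
```

```text
[-13.9  -3.1  24.7 384.8  67.3  18.5] [[468.81657357 101.99522539 131.31795384]]
```

```bash
echo '[[-1, 0, 2, 2.4, 0.4, 0, 25], [-2, -0.5, 4, 4.8, 0.8, 0, 25], [-3, -0.5, 6, 7.2, 1.24, 0, 25], [-4, -1, 8, 9.6, 1.68, 0.08, 25], [-5, -1, 10, 12, 2.08, 0.24, 25], [-6.5, -1.5, 11.5, 14, 2.44, 0.48, 25], [-6.95, -1.55, 12.35, 15.392, 2.692, 0.74, 25], [-6.95, -1.55, 12.35, 15.392, 2.692, 0.74, 25]]' | python3 steer.py && echo '[[0, 0, 0, 0, 0, 0, 25], [0, 0, 0, 0, 0, 0, 25]]' | python3 steer.py && python3 - <<'E'
from h import *
s=r.sense();print(inrail(s),s["wrist_torque"],s["finger_gap"],s["joint_pos"]);print(goR([-55,-1.7,16]))
E
```

```text
time: 7.3
tool_pos: [468.1, 103.8, 130.7]
tcp_rot: [166.0, 0.1, 72.0]
ft_force: [0.1, -0.6, -4.6]
finger_gap: 28.3
grip_force: 60.3
time: 7.55
tool_pos: [469.8, 100.3, 132.4]
tcp_rot: [165.9, 0.1, 71.7]
ft_force: [-0.4, 0.4, -3.2]
finger_gap: 28.1
grip_force: 60.3
[-53.3  -3.   80.7] [ 0.08651674  0.22192835 -0.03360377] 28.082816722750056 [ 11.20726999 -19.62671808 122.09153419  -7.64689974  65.41666193
  31.95274356]
[ 0.1  0.1 -0.   1.4 -1.8 64.7]
```

```bash
echo '[[0, 0, 0, 0.056, -0.072, 1.2, 25], [0, 0, 0, 0.056, -0.072, 2, 25], [0, 0, 0, 0.056, -0.072, 2.32, 25], [0, 0, 0, 0.056, -0.072, 2.588, 25]]' | python3 steer.py && echo '[[0, 0, 0, 0, 0, 0, 25]]' | python3 steer.py && python3 - <<'E'
from h import *
import cv2
s=r.sense();print(inrail(s),RA.inv().apply(s["ft_force"]),s["wrist_torque"])
o=[]
for n,(x,y) in(("scene",(215,175)),("side",(235,165))):
    p=r.snapshot(n);o.append(cv2.resize(p["pixels"][y:y+150,x:x+100+0],None,fx=4,fy=4,interpolation=cv2.INTER_CUBIC))
cv2.imwrite("pics/mix.png",np.hstack(o))
E
```

```text
time: 8.05
tool_pos: [483.9, 97.5, 69.5]
tcp_rot: [165.8, 0.0, 71.7]
ft_force: [-0.3, -1.1, -3.6]
finger_gap: 27.8
grip_force: 60.3
time: 8.18
tool_pos: [483.6, 97.9, 69.5]
tcp_rot: [165.9, 0.0, 71.7]
ft_force: [-0.2, 0.3, -3.6]
finger_gap: 28.2
grip_force: 60.3
[-55.1  -1.   16.3] [-1.11958445  0.19247801 -3.42397422] [0.07778943 0.25157543 0.01183572]
```

View pics/mix.png

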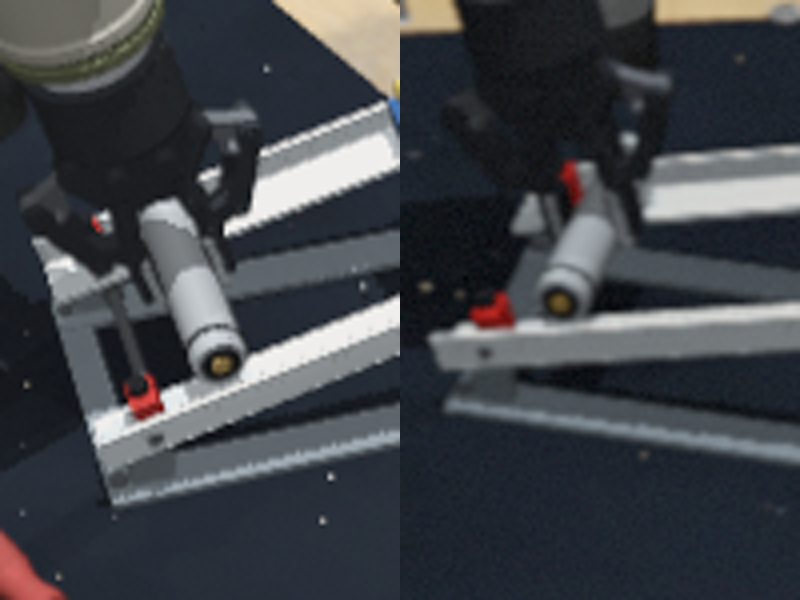

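Roller end (scene (270,264.5), side (275,240)) hovers over the near rail, just inside its flange.

```bash
python3 - <<'E'
from h import *
sc,si=r.snapshot("scene"),r.snapshot("side")
q,e=tri(sc,(269.6,264.1),si,(274.9,239.6));print(q,e,RA.inv().apply(q-rail(P,[0,0,0])[0]))
E
echo '[[0, 0, 0, 0, 0, 0.12, 25], [0, 0, 0, 0, 0, 0.24, 25], [0, 0, 0, 0, 0, 0.32, 25], [0, 0, 0, 0, 0, 0.32, 25]]' | python3 steer.py && python3 - <<'E'
from h import *
s=r.sense();print(inrail(s),RA.inv().apply(s["ft_force"]),s["wrist_torque"])
E
```

```text
[460.20866505  32.79217664  79.21208966] 0.7346471577836837 [-54.47474252 -70.11068396  26.16802481]
time: 8.88
tool_pos: [485.1, 97.5, 61.2]
tcp_rot: [165.9, 0.1, 71.8]
ft_force: [-0.1, -0.2, -3.3]
finger_gap: 27.8
grip_force: 60.3
[-55.6  -0.9   7.9] [-0.82744276 -0.22727123 -3.15931595] [ 0.071849    0.25520445 -0.02694054]
```

In the tool's units: -2 mm is -0.08, 2 mm is 0.08.

```bash
echo '[[0, 0, 0, -0.08, 0, 0.04, 25], [0, 0, 0, -0.08, 0, 0.08, 25], [0, 0, 0, -0.08, 0, 0.1, 25], [0, 0, 0, -0.08, 0, 0.1, 25]]' | python3 steer.py && python3 - <<'E'
from h import *
s=r.sense();print(inrail(s),RA.inv().apply(s["ft_force"]),s["wrist_torque"])
E
echo '[[0, 0, 0, 0, 0, 0.028, 25], [0, 0, 0, 0, 0, 0.056, 25], [0, 0, 0, 0, 0, 0.056, 25]]' | python3 steer.py
```

```text
time: 9.38
tool_pos: [485.3, 95.4, 59.1]
tcp_rot: [165.9, 0.0, 71.8]
ft_force: [0.1, 0.3, -2.6]
finger_gap: 28.0
grip_force: 60.3
[-55.3  -2.7   5.7] [-0.6416139   0.26581037 -2.56739796] [0.03934197 0.21749482 0.00846585]
time: 9.75
tool_pos: [485.6, 95.5, 58.6]
tcp_rot: [165.9, 0.0, 71.8]
ft_force: [-8.8, -0.9, 6.9]
finger_gap: 28.1
grip_force: 61.9
```

```bash
echo '[[0, 0, 0, 0, 0, -0.024, 25], [0, 0, 0, 0, -0.16, -0.024, 25], [0, 0, 0, 0, -0.32, -0.024, 25], [0, 0, 0, 0, -0.32, -0.024, 25]]' | python3 steer.py && python3 - <<'E'
from h import *
s=r.sense();print(inrail(s),RA.inv().apply(s["ft_force"]),s["wrist_torque"])
E
```

```text
time: 10.25
tool_pos: [478.1, 98.0, 56.6]
tcp_rot: [165.8, 0.0, 71.8]
ft_force: [-0.7, 0.3, 1.6]
finger_gap: 28.2
grip_force: 61.0
[-63.3  -2.6   5.1] [-0.39118543  0.09053594  1.76457127] [ 0.11748999  0.25198019 -0.05952065]
```

In the tool's units: -5 mm is -0.2, -9 mm is -0.36.

```bash
echo '[[0, 0, 0, 0, -0.1, 0, 25], [0, 0, 0, 0, -0.2, 0, 25], [0, 0, 0, 0, -0.3, 0, 25], [0, 0, 0, 0, -0.36, 0, 25], [0, 0, 0, 0, -0.36, 0, 25]]' | python3 steer.py && echo '[[0, 0, 0, 0, -0.04, 0, 25], [0, 0, 0, 0, -0.08, 0, 25], [0, 0, 0, 0, -0.08, 0, 25]]' | python3 steer.py && python3 - <<'E'
from h import *
s=r.sense();print(inrail(s),RA.inv().apply(s["ft_force"]),s["wrist_torque"])
E
```

```text
time: 10.88
tool_pos: [470.0, 100.7, 54.5]
tcp_rot: [165.8, 0.0, 71.8]
ft_force: [0.0, -0.7, 4.1]
finger_gap: 28.1
grip_force: 61.0
time: 11.25
tool_pos: [468.3, 101.2, 54.0]
tcp_rot: [165.8, 0.0, 71.8]
ft_force: [2.1, -0.5, 5.0]
finger_gap: 28.4
grip_force: 61.0
[-73.9  -2.6   5.1] [3.32933428 0.16126726 4.28150743] [-0.10259633 -0.44255452 -0.0434498 ]
```

```bash
echo '[[0, 0, 0, 0, -0.028, 0, 25], [0, 0, 0, 0, -0.028, 0, 25]]' | python3 steer.py && python3 - <<'E'
from h import *
s=r.sense();print(inrail(s),RA.inv().apply(s["ft_force"]),s["wrist_torque"])
E
echo '[[0, 0, 0, 0, -0.028, 0, 25], [0, 0, 0, 0, -0.028, 0, 25]]' | python3 steer.py && python3 - <<'E'
from h import *
s=r.sense();print(inrail(s),RA.inv().apply(s["ft_force"]),s["wrist_torque"])
E
```

```text
time: 11.5
tool_pos: [467.7, 101.4, 53.9]
tcp_rot: [165.8, 0.0, 71.8]
ft_force: [2.4, -0.2, 5.7]
finger_gap: 28.0
grip_force: 61.1
[-74.6  -2.6   5.1] [3.66731253 0.51486256 4.98137802] [-0.17984146 -0.49029087  0.02422391]
time: 11.75
tool_pos: [467.0, 101.6, 53.7]
tcp_rot: [165.8, 0.0, 71.8]
ft_force: [1.2, -0.8, 5.4]
finger_gap: 27.9
grip_force: 61.1
[-75.3  -2.6   5.1] [ 2.64616034 -0.40289204  4.86765072] [-0.18551887 -0.49412654 -0.02146719]
```

In the tool's units: -0.2 mm is -0.008, -2 mm is -0.08.

```bash
echo '[[0, 0, 0, 0, -0.04, -0.008, 25], [0, 0, 0, 0, -0.08, -0.008, 25], [0, 0, 0, 0, -0.08, -0.008, 25]]' | python3 steer.py && python3 - <<'E'
from h import *
s=r.sense();print(inrail(s),RA.inv().apply(s["ft_force"]),s["wrist_torque"])
E
echo '[[0, 0, 0, 0, -0.028, 0, 25], [0, 0, 0, 0, -0.056, 0, 25], [0, 0, 0, 0, -0.056, 0, 25]]' | python3 steer.py && python3 - <<'E'
from h import *
s=r.sense();print(inrail(s),RA.inv().apply(s["ft_force"]),s["wrist_torque"])
E
```

```text
time: 12.12
tool_pos: [465.9, 101.9, 53.5]
tcp_rot: [165.7, 0.0, 71.8]
ft_force: [10.1, -3.1, -1.1]
finger_gap: 28.1
grip_force: 60.4
[-76.5  -2.7   5.1] [ 9.95652002  0.20312553 -3.65621583] [-0.37574462 -1.43726671 -0.1473045 ]
time: 12.5
tool_pos: [465.8, 102.0, 53.6]
tcp_rot: [165.6, -0.0, 71.8]
ft_force: [18.9, -6.4, -6.9]
finger_gap: 27.9
grip_force: 59.9
[-76.6  -2.7   5.3] [ 17.65596879  -0.19706623 -11.53247137] [-0.7826003  -2.58985205 -0.11321726]
```

```bash
echo '[[0, 0, 0, 0, 0.072, 0.02, 25], [0, 0, 0, 0, 0.072, 0.02, 25], [0, 0, 0, 0, 0.072, 0.02, 25]]' | python3 steer.py 30 && python3 - <<'E'
from h import *
s=r.sense();print(inrail(s),RA.inv().apply(s["ft_force"]),s["wrist_torque"])
E
```

```text
time: 12.88
tool_pos: [466.0, 101.9, 53.4]
tcp_rot: [165.8, 0.0, 71.7]
ft_force: [1.8, -1.4, 7.5]
finger_gap: 27.9
grip_force: 61.9
[-76.5  -2.7   5.1] [ 3.85997146 -0.77095901  6.7349542 ] [-0.39313259 -0.52106145 -0.2627885 ]
```

```bash
echo '[[0, 0, 0, 0, 0, 0, 32], [0, 0, 0, 0, 0, 0, 36], [0, 0, 0, 0, 0, 0, 44], [0, 0, 0, 0, 0, 0, 50], [0, 0, 0, 0, 0, 0, 50]]' | python3 steer.py 30 && python3 - <<'E'
from h import *
s=r.sense();print(inrail(s),RA.inv().apply(s["ft_force"]),s["wrist_torque"])
E
```

```text
time: 13.5
tool_pos: [465.0, 102.1, 52.4]
tcp_rot: [165.9, 0.1, 71.8]
ft_force: [-0.1, 0.5, -0.4]
finger_gap: 50.3
grip_force: 0.0
[-77.6  -2.8   4.3] [-0.34266215  0.4386884  -0.34712464] [ 0.03138257  0.12678801 -0.00203147]
```

The manual's scale: shifts go in units of 25 mm and turns go in units of 2 degrees. Converting my numbers, -20 mm is -0.8, 173 mm is 6.92.

```bash
echo '[[0, 0, 0, 0, 0, -0.8, 50], [0, 0, 0, 0, 0, -2.4, 50], [0, 0, 0, 0, 0, -4, 50], [0, 0, 0, 0, 2, -4.4, 50], [0, 0, 0, 0, 4.4, -4.4, 60], [0, 0, 0, 0, 6.8, -4.4, 60], [0, 0, 0, 0, 6.92, -4.4, 60], [0, 0, 0, 0, 6.92, -4.4, 60]]' | python3 steer.py && python3 - <<'E'
from h import *
import cv2
s=r.sense();print(inrail(s))
print("handle",RA.inv().apply(np.array([613,56.6,149.4])-rail(P,[0,0,0])[0]))
p=r.snapshot("scene");q=r.snapshot("side")
c=[]
for n in(p,q):
    m=cv2.inRange(cv2.cvtColor(n["pixels"],cv2.COLOR_BGR2HSV),(22,120,90),(34,255,255));m[:180]=0;m[290:]=0;m[:,:215]=0;m[:,400:]=0
    k,l,st,ce=cv2.connectedComponentsWithStats(m);i=1+np.argmax(st[1:,4]);print(st[i],ce[i])
E
```

```text
time: 14.5
tool_pos: [598.6, 58.0, 200.7]
tcp_rot: [166.0, 0.1, 71.7]
ft_force: [-0.3, -0.3, -0.9]
finger_gap: 59.7
grip_force: 0.0
[ 94.7  -2.8 114.2]
handle [96.03068909  0.42036488 60.97942314]
[314 195  17  26 148] [322.06081081 207.72297297]
[340 190  12  27 150] [345.06       201.83333333]
```

```bash
echo '[[0, 0, 0, 0.08, 0.052, 1.6, 60], [0, 0, 0, 0.08, 0.052, 2.4, 60], [0, 0, 0, 0.08, 0.052, 3.04, 60], [0, 0, 0, 0.08, 0.052, 3.04, 45], [0, 0, 0, 0.08, 0.052, 3.04, 32], [0, 0, 0, 0.08, 0.052, 3.04, 32]]' | python3 steer.py 20 && python3 - <<'E'
from h import *
s=r.sense();print(inrail(s),RA.inv().apply(s["ft_force"]))
E
```

```text
time: 15.35
tool_pos: [619.3, 53.8, 129.7]
tcp_rot: [165.8, -0.0, 71.8]
ft_force: [-0.1, -0.0, -0.2]
finger_gap: 32.1
grip_force: 0.0
[97.9 -0.2 40.2] [-0.09449494 -0.03716757 -0.14578584]
```

```bash
echo '[[0, 0, 0, 0, -0.24, 0, 32], [0, 0, 0, 0, -0.48, 0, 32], [0, 0, 0, 0, -0.88, 0, 32], [0, 0, 0, 0, -1.36, 0, 32], [0, 0, 0, 0, -1.84, 0, 32], [0, 0, 0, 0, -2.32, 0, 32], [0, 0, 0, 0, -2.8, 0, 32], [0, 0, 0, 0, -3.2, 0, 32]]' | python3 steer.py && python3 - <<'E'
from h import *
s=r.sense();print(inrail(s),RA.inv().apply(s["ft_force"]))
E
```

```text
time: 16.35
tool_pos: [544.2, 78.3, 108.6]
tcp_rot: [165.9, 0.0, 71.8]
ft_force: [2.5, -2.1, 2.9]
finger_gap: 31.8
grip_force: 1.9
[16.2 -0.5 38.9] [ 3.65435063 -1.22261789  2.07476177]
```

```bash
echo '[[0, 0, 0, 0, -0.4, 0, 32], [0, 0, 0, 0, -0.8, 0, 32], [0, 0, 0, 0, -1.2, 0, 32], [0, 0, 0, 0, -1.6, 0, 32], [0, 0, 0, 0, -2, 0, 32], [0, 0, 0, 0, -2.4, 0, 32], [0, 0, 0, 0, -2.6, 0, 32], [0, 0, 0, 0, -2.72, 0, 32]]' | python3 steer.py && python3 - <<'E'
from h import *
s=r.sense();print(inrail(s),RA.inv().apply(s["ft_force"]))
E
```

```text
time: 17.35
tool_pos: [481.7, 98.7, 91.7]
tcp_rot: [165.9, 0.1, 71.8]
ft_force: [3.1, -0.7, 0.4]
finger_gap: 31.8
grip_force: 1.4
[-51.7  -0.8  38.4] [ 3.21801323  0.28852076 -0.37041115]
```

Pushing with ~3 N as expected; now slowly to contact.

In the tool's units: -6 mm is -0.24, -4 mm is -0.16.

```bash
echo '[[0, 0, 0, 0, -0.08, 0, 32], [0, 0, 0, 0, -0.16, 0, 32], [0, 0, 0, 0, -0.24, 0, 32], [0, 0, 0, 0, -0.24, 0, 32]]' | python3 steer.py && python3 - <<'E'
from h import *
s=r.sense();print(inrail(s),RA.inv().apply(s["ft_force"]))
E
echo '[[0, 0, 0, 0, -0.04, 0, 32], [0, 0, 0, 0, -0.08, 0, 32], [0, 0, 0, 0, -0.08, 0, 32]]' | python3 steer.py && python3 - <<'E'
from h import *
s=r.sense();print(inrail(s),RA.inv().apply(s["ft_force"]))
E
```

```text
time: 17.85
tool_pos: [476.3, 100.4, 90.3]
tcp_rot: [165.9, 0.1, 71.8]
ft_force: [0.6, -0.0, -0.6]
finger_gap: 31.8
grip_force: 0.6
[-57.5  -0.8  38.4] [ 0.39637382  0.15964684 -0.69393736]
time: 18.23
tool_pos: [474.6, 101.0, 89.9]
tcp_rot: [165.9, 0.1, 71.8]
ft_force: [1.3, -0.4, -0.3]
finger_gap: 32.3
grip_force: 0.8
[-59.3  -0.8  38.4] [ 1.29419763  0.005921   -0.63600645]
```

```bash
for i in 1 2; do echo '[[0, 0, 0, 0, -0.04, 0, 32], [0, 0, 0, 0, -0.08, 0, 32], [0, 0, 0, 0, -0.08, 0, 32]]' | python3 steer.py >/dev/null; python3 - <<'E'
from h import *
s=r.sense();print(inrail(s),RA.inv().apply(s["ft_force"]),s["finger_gap"])
E
done
```

```text
[-61.3  -0.8  38.5] [ 2.08276498 -1.48401254 -1.30229246] 32.31713184415097
[-62.6  -0.7  38.7] [ 5.1942089  -1.29361048 -3.72806244] 32.191623867568296
```

In the tool's units: -1 mm is -0.04.

```bash
echo '[[0, 0, 0, 0, -0.04, 0, 32], [0, 0, 0, 0, -0.04, 0, 32]]' | python3 steer.py >/dev/null; python3 - <<'E'
from h import *
s=r.sense();print(inrail(s),RA.inv().apply(s["ft_force"]),s["finger_gap"])
E
echo '[[0, 0, 0, 0, -0.04, 0, 32], [0, 0, 0, 0, -0.04, 0, 32]]' | python3 steer.py >/dev/null; python3 - <<'E'
from h import *
s=r.sense();print(inrail(s),RA.inv().apply(s["ft_force"]),s["finger_gap"])
E
```

```text
[-62.7  -0.7  38.9] [ 8.49544798 -1.61627571 -7.02936111] 31.99546831126297
[-62.8  -0.7  39. ] [ 12.95159586  -1.74926115 -11.08012254] 31.935337087350337
```

```bash
echo '[[0, 0, 0, 0, 0.08, 0, 32], [0, 0, 0, 0, 0.2, 0, 32], [0, 0, 0, 0, 0.44, 0, 36], [0, 0, 0, 0, 0.44, 0, 45], [0, 0, 0, 0, 0.44, 0, 45]]' | python3 steer.py && echo '[[0, 0, 0, 0, 0, -0.8, 45], [0, 0, 0, 0, 0, -2.4, 45], [0, 0, 0, 0, 0, -4.4, 45], [0, 0, 0, 0, 0, -6.4, 45], [0, 0, 0, 0, 0, -6.4, 45]]' | python3 steer.py && python3 - <<'E'
from h import *
import cv2
s=r.sense();print(inrail(s))
for n in("scene","side"):
    p=r.snapshot(n);im=p["pixels"];hsv=cv2.cvtColor(im,cv2.COLOR_BGR2HSV);cv2.imwrite(f"pics/{n}_end.png",im)
    m=cv2.inRange(hsv,(22,120,90),(34,255,255));m[:180]=0;m[290:]=0;m[:,:215]=0;m[:,400:]=0
    k,l,st,ce=cv2.connectedComponentsWithStats(m);i=1+np.argmax(st[1:,4]);print(n,"yel",ce[i],"pred",proj(p,rail(P,[[-54,0,62]]))[0])
    e=proj(p,rail(P,[[-77,-75,15]]))[0];u,v=e.astype(int)
    m=cv2.inRange(hsv[v-12:v+13,u-12:u+13],(10,90,50),(28,255,200));k,l,st,ce=cv2.connectedComponentsWithStats(m)
    print("roller end pred",e,"brass",[(st[i,4],ce[i]+[u-12,v-12]) for i in range(1,k)])
E
```

```text
time: 20.1
tool_pos: [479.4, 99.5, 91.2]
tcp_rot: [165.9, 0.0, 71.8]
ft_force: [0.7, 0.4, 0.6]
finger_gap: 44.8
grip_force: 0.0
time: 20.72
tool_pos: [444.3, 112.7, 251.9]
tcp_rot: [165.4, -0.2, 71.8]
ft_force: [-0.0, -0.5, -0.1]
finger_gap: 45.1
grip_force: 0.0
[-51.7   0.8 203.5]
scene yel [257.58125 233.0875 ] pred [257.00833075 232.26048053]
roller end pred [261.62257214 273.86059728] brass [(np.int32(14), array([261.5       , 272.92857143]))]
side yel [280.67484663 207.7791411 ] pred [280.00268519 207.5266788 ]
roller end pred [266.38926749 245.01104004] brass [(np.int32(11), array([266.45454545, 244.45454545]))]
```

```bash
python3 -c "
from bench import r
print(r.hand_in())"
```

```text
the job is handed in; nothing more can be done
None
```

I lowered the roller by hand against the red end stop and let go, then slid the blue chock down until it touched the roller, confirmed by force and by the final camera positions. I handed the job in at about 21 s; no verdict came back.

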